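# Fetch the standard vial from behind the solvent bottles and put the bottles back

## Robot

A 6-joint arm with a two-finger parallel gripper is mounted at the origin on the work surface. World frame = base frame: x ahead of the robot, y to its left, z up, the work surface at z = 0. Lengths are in mm, angles in rad, forces in N, time in s.
With the tool pointing down it reaches from about 275 to 875 mm from the base axis. Payload 12.5 kg.
Tool frame: the origin (TCP) lies at the very end of the fingers, on their centre line; the grasp point (between the pads) lies arm.hold_point_z behind it (arm.hold_point_z is the distance from the TCP to the grasp point, in mm); z points along the fingers, y is the line along which they close (so a half turn about z gives the same grasp; the last joint's range is limited). The gripper opens to 85 mm and grips with 20 to 120 N. Pads are 22 mm wide; open, the fingers measure 114 mm over their backs; the gripper's body (76 mm by 85 mm) begins 54 mm behind the grasp point. The pads swing forward as they close: fully open they stand 13 mm farther back than shut.
Start: joints at [-1.214, 0.351, 1.652, -0, 1.139, -0.085], TCP at [235.178, -497.167, 194.39] pointing down, gripper open.
Joint ranges: [-2.75, 2.75], [-0.79, 2.1], [0.01, 2.65], [-1.57, 4.71], [0.07, 3.14], [-2.87, 2.87]. Speed limits (rad/s): [2.22, 2.22, 2.79, 3.14, 3.14, 3.14].

## Interface

Orientations are given as [roll, pitch, yaw] about the fixed x, y, z axes, in that order (R = Rz(yaw) Ry(pitch) Rx(roll)).
In Python, from workcell import arm, cams gives the robot as it stands.
- The arm moves only by the tool jog_arm, never from a script. Its arguments are lists of equal length, an entry for each row: "gripper": the opening, from -1 (shut) to 1 (fully open); "slide": the shift along the tool's x, y, z in units of 30 mm (1.0 is 30 mm), a list of three; "rot": the turn, a rotation vector about the tool's x, y, z in units of 10 degrees (1.0 is 10 degrees), a list of three. A call has 1 to 10 rows; each row shifts and turns the commanded pose from where the row before left it, along the tool's axes as they then stand; what a row does not reach is not made up. A row lasts 1/8 s, in which the tool goes at most 62.5 mm and 10.7 degrees, less where a joint would pass 70% of its speed; a pose out of reach is approached as far as the arm can. A call is refused whole if a number of a shift passes 1 or a number of a turn 1, either way. A call with a gripper value outside its range is refused whole. The fingers move at their own pace and stop on an object; the grip force is fixed at half the most. Time passes only in rows, so rows that do not move let the fingers close. It gives the time, the measured TCP pose, the force, the opening and the grip force at its end, in the units of the state.
- arm.read_state(): the state, without advancing time (a new reading comes with each control period).
- cams.grab_frame(name): name is "side" or "top"; returns a dict with "frame" (420x560x3 uint8, red, green, blue), "intrinsics" (3x3 intrinsics, pixels), "rvec" (rotation vector, rad) and "tvec" (3), from world to camera coordinates, as OpenCV has them. Camera axes: x right, y down, z forward; pixel columns grow to the right and rows downward; lengths in mm; the calibration is good to about 2 mm. A picture is of the moment at which its call begins. There is no depth.
- arm.finish_job(): hands the job in; it is judged then, once.
The state is a dict: "time_s": time; "joints": joint angles; "qd": joint speeds; "joint_efforts": joint torques, N m; "tool_pos": TCP position; "tcp_rot": TCP orientation; "wrist_force": force on the tool from outside, world axes, zero at the start; "ft_torque": the same for the moment, N m; "opening": finger opening in mm; "grip_force": force on a finger pad.
Only numpy, scipy, OpenCV 4.12 (cv2) and the standard library are available. Lean on these libraries where they do the work, as an engineer would, in place of code of your own. Each camera call takes 0.05 s, during which the arm holds its last target. There are 200 camera calls.

## Task

First lift the two big amber bottles (blue cap and orange cap) out of the white bottle tray and stand them both in the yellow side tray. Then take the small green-capped vial from behind them and stand it in the middle of the balance pan, and last put the two bottles back, each upright on the spot where it stood before. Nothing may tip over, and the white-capped vial, the vial rack and the tip box stay where they are.

Things in the scene. Friction and masses are not known exactly. Their poses are not given: they have to be found in the camera images.
- bottle_blue: Amber bottle, upright, 143 mm tall, 70 mm in diameter up to 92 mm height, then tapering to the neck; round blue screw cap 53 mm in diameter, 116 to 143 mm above the base (take it by the cap). 0.3 to 0.5 kg. In the front row of the bottle tray, 16 mm from the other bottle; left or right varies. Origin: centre of its underside, z up; yaw means nothing.
- bottle_orange: Amber bottle, upright, 143 mm tall, 70 mm in diameter up to 92 mm height, then tapering to the neck; round orange screw cap 53 mm in diameter, 116 to 143 mm above the base (take it by the cap). 0.3 to 0.5 kg. In the front row of the bottle tray, 16 mm from the other bottle; left or right varies. Origin: centre of its underside, z up; yaw means nothing.
- vial_green: Small amber glass vial, upright, 28 mm in diameter up to 42 mm, 61 mm tall, with a green screw cap 24 mm in diameter and 15 mm high. 35 to 60 g. The one to fetch: in the back row of the bottle tray, 7 mm behind the bottles, 16 mm beside the other vial; left or right varies. The bottles leave no room for a gripper. Origin: centre of its underside, z up; its yaw means nothing.
- vial_white: Small amber glass vial, upright, 28 mm in diameter up to 42 mm, 61 mm tall, with a white screw cap 24 mm in diameter and 15 mm high. 35 to 60 g. Bystander next to the green-capped vial; stays in the tray. Origin: centre of its underside, z up; its yaw means nothing.
- bottle_tray: White open tray, dark liner, fixed, 190 mm (its x) by 230 mm (its y), walls 4 mm thick, 31 mm high with the rim, floor 4 mm thick. Bottles stand in front (28 mm to -x of its centre, 43 mm to either side), vials behind (24 mm to +x, 22 mm to either side), all give or take 2 mm. Origin: centre of its underside; x points to the back row, away from the robot.
- side_tray: Yellow open tray, empty, fixed, left or right of the bottle tray (the balance is on the other side), 220 mm (its x) by 130 mm (its y), walls 4 mm thick, 31 mm high with the rim, floor 4 mm thick. Both bottles fit one behind the other along its x, about 46 mm either side of its centre. Origin: centre of its underside, on the bench.
- balance: Grey balance, fixed, 190 mm wide, display towards the robot (its -x, reaching 161 mm from the origin). Round steel pan 120 mm in diameter, its flat rigid top 72 mm above the bench; housing 58 mm high behind, 47 mm in front. Origin: on the bench under the centre of the pan.
- vial_rack: Bystander: loose white rack 85 x 130 mm full of small blue-capped vials, 43 mm tall, beside the far end of the bottle tray. Origin: centre of its underside.
- tip_box: Bystander: loose blue pipette-tip box with a pale lid, 80 x 118 mm, 63 mm tall, beside the far end of the bottle tray. Origin: centre of its underside.

How it is judged (in metres and radians):
On the way, in this order (a step that is already met when the one before it is completed fails the run):
1. both bottles stand upright and released in the yellow side tray, the green-capped vial still at its place (x of bottle_blue in the frame of side_tray between -0.07 and 0.07 m and y of bottle_blue in the frame of side_tray between -0.03 and 0.03 m and z of each of bottle_blue, bottle_orange in the frame of side_tray below 0.01 m and contact force between each of bottle_blue, bottle_orange and the fingers below 0.1 N and angle between each of bottle_blue, bottle_orange's own z axis and vertical below 0.1 rad and linear speed of each of bottle_blue, bottle_orange below 0.02 m/s and x of bottle_orange in the frame of side_tray between -0.07 and 0.07 m and y of bottle_orange in the frame of side_tray between -0.03 and 0.03 m and distance of vial_green from where it was at the start of the episode below 0.02 m), for 0.2 s.
2. the green-capped vial stands released in the middle of the balance pan, both bottles still in the side tray (horizontal distance between vial_green and balance below 0.02 m and z of vial_green in the frame of balance between 0.066 and 0.078 m and contact force between each of vial_green, bottle_blue, bottle_orange and the fingers below 0.1 N and angle between each of vial_green, bottle_blue, bottle_orange's own z axis and vertical below 0.1 rad and linear speed of each of vial_green, bottle_blue, bottle_orange below 0.02 m/s and x of bottle_blue in the frame of side_tray between -0.07 and 0.07 m and y of bottle_blue in the frame of side_tray between -0.03 and 0.03 m and z of each of bottle_blue, bottle_orange in the frame of side_tray below 0.01 m and x of bottle_orange in the frame of side_tray between -0.07 and 0.07 m and y of bottle_orange in the frame of side_tray between -0.03 and 0.03 m), for 0.2 s.
At the end, for the whole second after the job is handed in: The green-capped vial stands upright at rest on the pan, within 20 mm of its centre; each bottle stands upright at rest within 14 mm of where it stood at the start; the white-capped vial is within 15 mm, the vial rack and the tip box within 20 mm of their starts (horizontal distance between vial_green and balance below 0.02 m and z of vial_green in the frame of balance between 0.066 and 0.078 m and contact force between vial_green and the fingers below 0.1 N and angle between each of vial_green, bottle_blue, bottle_orange, vial_white's own z axis and vertical below 0.1 rad and linear speed of each of vial_green, bottle_blue, bottle_orange, vial_white below 0.02 m/s and distance of each of bottle_blue, bottle_orange from where it was at the start of the episode below 0.014 m and distance of vial_white from where it was at the start of the episode below 0.015 m and distance of each of vial_rack, tip_box from where it was at the start of the episode below 0.02 m); the robot touches nothing.
It fails at once if a bottle or vial tips over (more than about 35 degrees) (angle between any of bottle_blue, bottle_orange, vial_green, vial_white's own z axis and vertical above 0.6 rad).
It fails at once if the white-capped vial, the vial rack or the tip box is moved by more than 25 mm (distance of any of vial_white, vial_rack, tip_box from where it was at the start of the episode above 0.025 m).
It also fails if it takes over 106 s, if anything falls off the work surface, if the arm or the gripper's body presses on something with over 40 N, if the wrist force passes 120 N, or if a joint passes its speed limit or range.

## Working session

There is one attempt and no reset: what is moved stays moved. The work goes in short steps, Python scripts to look and compute and a tool call to move; the robot and the scene stay as the last step left them, time stands still between calls to the robot, and variables do not carry over. Pictures are saved under pics/ and viewed, at most 14 in all, crops included, and the job is handed in when it is done.

Besides the shell and the picture viewer there is one more tool, called after ">>>" as name(argument=value, ...) on one line, values as JSON. jog_arm: Moves the arm, as the interface text tells. Its arguments: {"type":"object","properties":{"gripper":{"type":"array","items":{"type":"number"}},"slide":{"type":"array","items":{"type":"array","items":{"type":"number"}}},"rot":{"type":"array","items":{"type":"array","items":{"type":"number"}}}},"required":["gripper","slide","rot"]}

```bash
mkdir -p pics; ls; python3 - <<'E'
from workcell import arm,cams
import cv2,pickle
d={}
for n in("top","side"):
    f=cams.grab_frame(n); d[n]=f
    cv2.imwrite(f"pics/{n}0.png",cv2.cvtColor(f["frame"],cv2.COLOR_RGB2BGR))
    print(n,f["intrinsics"],f["rvec"],f["tvec"])
pickle.dump(d,open("f0.pkl","wb"))
print(arm.read_state(),arm.hold_point_z)
E
```

```text
pics
top [[402.78365172   0.         275.0465637 ]
 [  0.         402.78365172 204.37894667]
 [  0.           0.           1.        ]] [ 2.07133129 -2.12124295  0.25686645] [  6.650967   607.79881737 841.86127934]
side [[523.86843278   0.         284.29459661]
 [  0.         523.86843278 213.26434533]
 [  0.           0.           1.        ]] [ 2.09557178  0.70315554 -0.37952714] [-497.8055981  -182.1887946  1541.67114163]
{'time_s': 0.1, 'joints': array([-1.21360985e+00,  3.51202528e-01,  1.65233186e+00,  8.68917734e-07,
        1.13908023e+00, -8.45562988e-02]), 'qd': array([-0.00062377, -0.00119296, -0.00082437, -0.00122068, -0.00113649,
        0.00114266]), 'joint_efforts': array([ 2.58584414e-04, -5.06832004e+01, -2.91874158e+01, -8.50841684e-05,
        2.68863121e-03,  2.57125060e-05]), 'tool_pos': array([ 235.06723865, -496.88455616,  193.91195354]), 'tcp_rot': array([-3.14057441e+00, -8.70961821e-05,  4.41742368e-01]), 'wrist_force': array([-0.91012961, -0.34717042,  0.93804963]), 'ft_torque': array([ 0.05660207, -0.02952971, -0.02526003]), 'grip_force': 0.0, 'opening': 85.05306259086669} 18.700000000000003
```

View pics/top0.png

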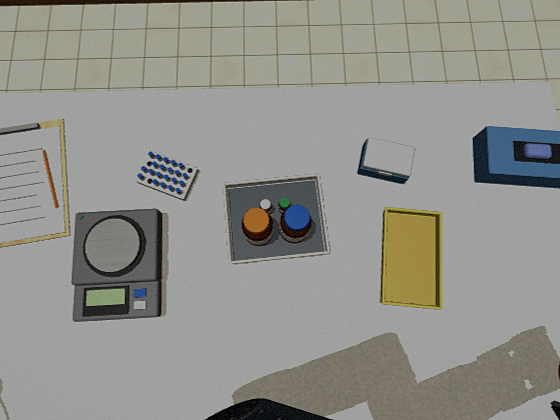

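View pics/side0.png

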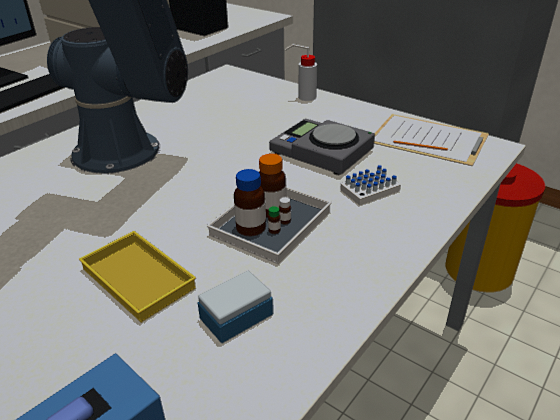

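The top view has +x up and +y left. The orange cap is near (257,217) and the blue cap near (296,217). The white vial is at (265,204) and the green vial at (284,203). The side tray is around (412,258) and the pan around (113,245). I'll enlarge these for exact pixels.

```bash
python3 - <<'E'
import cv2
a=cv2.imread("pics/top0.png")
def crop(im,x,y,w,h,s,fn):
    c=cv2.resize(im[y:y+h,x:x+w],None,fx=s,fy=s,interpolation=cv2.INTER_CUBIC)
    for i in range(0,w,10):
        cv2.putText(c,str(x+i),(i*s,10),0,.35,(0,0,255),1); cv2.line(c,(i*s,12),(i*s,h*s),(0,0,255) if i%20==0 else (90,90,90),1)
    for i in range(0,h,10):
        cv2.putText(c,str(y+i),(0,i*s+4),0,.35,(0,0,255),1); cv2.line(c,(22,i*s),(w*s,i*s),(0,0,255) if i%20==0 else (90,90,90),1)
    cv2.imwrite(fn,c)
crop(a,220,170,115,98,6,"pics/c1.png")
s=cv2.imread("pics/side0.png")
crop(s,205,150,130,110,6,"pics/c2.png")
c1=cv2.resize(a[200:315,375:450],None,fx=5,fy=5,interpolation=cv2.INTER_CUBIC)
c2=cv2.resize(a[200:315,68:168],None,fx=4,fy=5,interpolation=cv2.INTER_CUBIC)
cv2.imwrite("pics/c3.png",cv2.hconcat([c1,c2]))
E
```

```text
(no output)
```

View pics/c1.png

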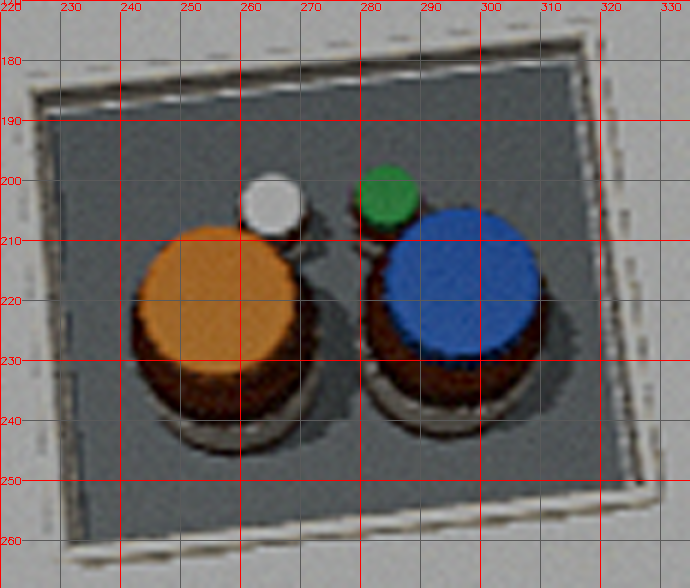

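View pics/c3.png

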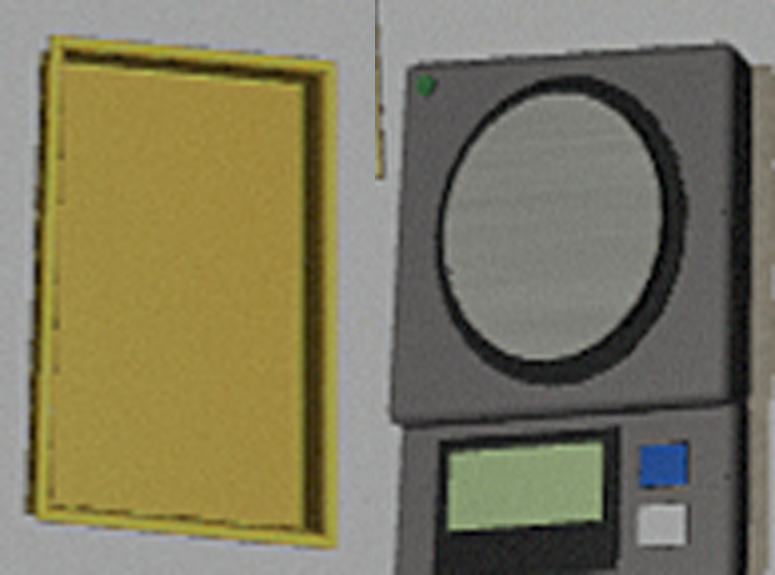

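The crops give the following positions:

| Item | Crop pixels |
|---|---|
| Orange cap | (217,299) |
| Blue cap | (462,285) |
| White vial | (272,205) |
| Green vial | (388,196) |
| Bottle tray rim corners | (33,92), (590,38), (660,500), (68,562) |
| Yellow tray rim corners | (51,36), (336,64), (335,547), (36,518) |
| Pan ellipse centre | (553,226) |

```bash
cat >h.py <<'E'
import numpy as np,cv2,pickle
def ray(f,uv,z):
    R=cv2.Rodrigues(np.array(f["rvec"],float))[0];t=np.array(f["tvec"],float).ravel();K=np.array(f["intrinsics"])
    d=R.T@np.linalg.solve(K,[uv[0],uv[1],1]);c=-R.T@t
    return (c+d*(z-c[2])/d[2])
def proj(f,p):
    return cv2.projectPoints(np.array([p],float),np.array(f["rvec"],float),np.array(f["tvec"],float),np.array(f["intrinsics"]),None)[0].ravel()
E
python3 - <<'E'
from h import *
d=pickle.load(open("f0.pkl","rb"));T=d["top"];S=d["side"]
g=lambda x,y:((x+.5)/6-.5+220,(y+.5)/6-.5+170)
P={}
for n,p,z in[("orange",(217,299),147),("blue",(462,285),147),("white",(272,205),65),("green",(388,196),65)]:
    P[n]=ray(T,g(*p),z);print(n,P[n].round(1),"side px",proj(S,P[n]).round(1))
q=[ray(T,g(*p),31) for p in[(33,92),(590,38),(660,500),(68,562)]]
print("tray",np.round(q,1)[:,:2],np.mean(q,0).round(1))
q=[ray(T,((x+.5)/5-.5+375,(y+.5)/5-.5+200),31) for x,y in[(51,36),(336,64),(335,547),(36,518)]]
print("yellow",np.round(q,1)[:,:2],np.mean(q,0).round(1),[proj(S,a).round() for a in q])
p=ray(T,(112.1,244.8),72);print("pan",p.round(1),"side",proj(S,p).round(1))
E
```

```text
orange [558.8  33.3 147. ] side px [268.8 158.1]
blue [561.7 -51.1 147. ] side px [245.5 173.8]
white [611.8  15.3  65. ] side px [282.8 199.1]
green [614.3 -29.1  65. ] side px [271.6 208.3]
tray [[ 669.1  110.9]
 [ 686.5 -113.6]
 [ 499.6 -131.4]
 [ 481.3   96.5]] [584.1  -9.4  31. ]
yellow [[ 606.  -268.8]
 [ 589.2 -402.6]
 [ 368.2 -375.1]
 [ 384.  -242.3]] [ 486.8 -322.2   31. ] [array([194., 276.]), array([135., 311.]), array([ 77., 257.]), array([132., 229.])]
pan [524.3 355.7  72. ] side [332.1 132.5]
```

View pics/c2.png

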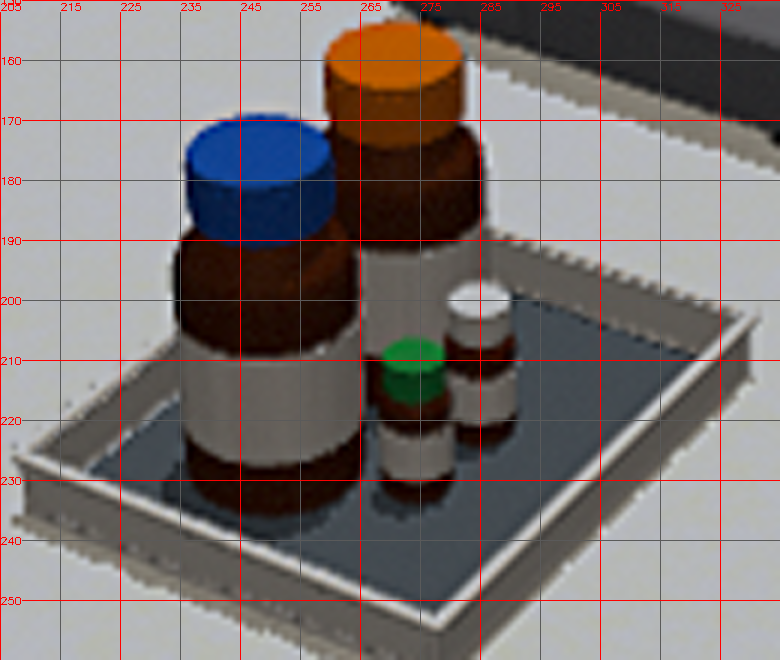

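The side view agrees to about 2 px. Orange is about (560.5, 34.7), blue (563.4, -49.7), green (616, -28) and the pan (525, 356). The yellow tray centre is (487, -322) with yaw about -0.12. I'll turn the tool so the fingers close along world x.

>>> jog_arm(gripper=[1,1,1,1,1,1,1,1], slide=[[0,0,0],[0,0,0],[0,0,0],[0,0,0],[0,0,0],[0,0,0],[0,0,0],[0,0,0]], rot=[[0,0,-1],[0,0,-1],[0,0,-1],[0,0,-1],[0,0,-1],[0,0,-1],[0,0,-0.47],[0,0,0]])

```text
time_s: 1.1
tool_pos: [235.1, -497.0, 194.1]
tcp_rot: [-3.141, -0.001, 1.57]
wrist_force: [0.2, 0.1, -0.3]
opening: 85.4
grip_force: 0.0
```

>>> jog_arm(gripper=[1,1,1,1,1,1,1,1,1,1], slide=[[1,0.7,0],[1,0.7,0],[1,0.7,0],[1,0.7,0],[1,0.7,0],[1,0.7,0],[1,0.7,0],[1,0.7,0],[1,0.7,0],[1,0.7,0]], rot=[[0,0,0],[0,0,0],[0,0,0],[0,0,0],[0,0,0],[0,0,0],[0,0,0],[0,0,0],[0,0,0],[0,0,0]])

```text
time_s: 2.35
tool_pos: [445.6, -196.0, 194.4]
tcp_rot: [-3.142, -0.0, 1.569]
wrist_force: [-1.1, -0.4, 0.0]
opening: 85.5
grip_force: 0.0
```

>>> jog_arm(gripper=[1,1,1,1,1,1,1], slide=[[1,0.8,0],[1,0.8,0],[1,0.8,0],[1,0.8,0],[0.9,0.7,0],[0,0,0],[0,0,0]], rot=[[0,0,0],[0,0,0],[0,0,0],[0,0,0],[0,0,0],[0,0,0],[0,0,0]])

```text
time_s: 3.22
tool_pos: [561.6, -50.4, 194.1]
tcp_rot: [-3.141, 0.0, 1.57]
wrist_force: [-0.7, 0.8, -0.4]
opening: 85.5
grip_force: 0.0
```

>>> jog_arm(gripper=[1,1,1,1,0,0,-0.5,-0.5,-0.5], slide=[[0,0,0.8],[0,0,0.8],[0,0,0.8],[0,0,0.1],[0,0,0],[0,0,0],[0,0,0],[0,0,0],[0,0,0]], rot=[[0,0,0],[0,0,0],[0,0,0],[0,0,0],[0,0,0],[0,0,0],[0,0,0],[0,0,0],[0,0,0]])

```text
time_s: 4.35
tool_pos: [562.1, -50.1, 119.5]
tcp_rot: [3.141, 0.0, 1.571]
wrist_force: [-0.3, 0.7, -0.7]
opening: 21.6
grip_force: 0.0
```

```bash
python3 - <<'E'
from workcell import arm,cams
import cv2
f=cams.grab_frame("side")["frame"][100:270,160:360]
t=cams.grab_frame("top")["frame"][120:290,200:400]
cv2.imwrite("pics/g1.png",cv2.cvtColor(cv2.hconcat([cv2.resize(a,(400,340),interpolation=2) for a in(f,t)]),cv2.COLOR_RGB2BGR))
s=arm.read_state();print(s["tool_pos"],s["opening"],s["grip_force"],s["wrist_force"])
E
```

```text
[562.08595463 -50.09067016 119.41931198] 21.505257787904753 0.0 [-0.00535365  0.17789775  0.52298775]
```

View pics/g1.png

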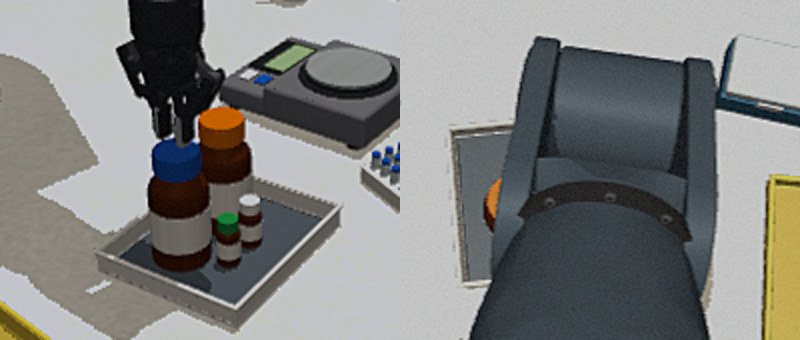

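The fingers closed without gripping (opening 21 mm), and they appear above or behind the cap. I'll look closer, with the TCP projected into the picture.

```bash
python3 - <<'E'
from h import *
from workcell import arm,cams
F=cams.grab_frame("side");s=arm.read_state();p=s["tool_pos"]
R=cv2.Rodrigues(F["rvec"])[0];print("cam",(-R.T@F["tvec"]).round(),s["joints"].round(3))
x0,y0=200,90
c=cv2.resize(cv2.cvtColor(F["frame"],cv2.COLOR_RGB2BGR)[y0:y0+100,x0:x0+120],None,fx=6,fy=6,interpolation=2)
for z,col in((0,(0,0,255)),(30,(0,255,0)),(73,(255,0,255))):
    q=proj(F,p+[0,0,z]);print(z,q.round(1));cv2.drawMarker(c,(int((q[0]-x0+.5)*6),int((q[1]-y0+.5)*6)),col,0,16,2)
cv2.imwrite("pics/g2.png",c)
E
```

```text
cam [1232. -776.  734.] [-0.171  0.464  1.685  0.     0.993 -0.172]
0 [246.6 184.4]
30 [245.9 172.7]
73 [244.8 155.3]
```

View pics/g2.png

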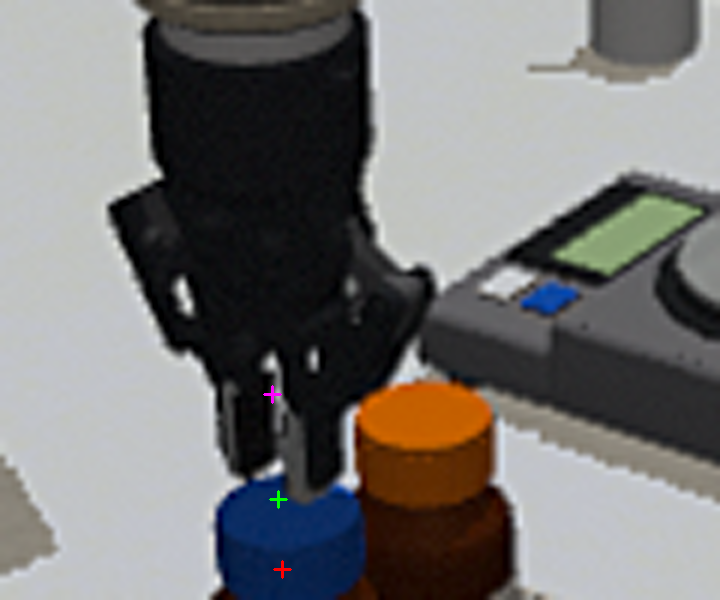

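The fingertips actually sit about 30 mm above the reported TCP: the tip pair is at crop (280,487), just over the blue cap. I'll open, go about 31 mm lower, then close and watch the forces.

>>> jog_arm(gripper=[1,1,1,1,1,1,1], slide=[[0,0,0],[0,0,0],[0,0,0],[0,0,0.5],[0,0,0.3],[0,0,0.2],[0,0,0]], rot=[[0,0,0],[0,0,0],[0,0,0],[0,0,0],[0,0,0],[0,0,0],[0,0,0]])

```text
time_s: 5.38
tool_pos: [561.8, -50.0, 88.8]
tcp_rot: [-3.141, -0.0, 1.571]
wrist_force: [-0.0, 0.3, 0.1]
opening: 85.2
grip_force: 0.0
```

>>> jog_arm(gripper=[0.4,0.3,0.1,0.1,0.1], slide=[[0,0,0],[0,0,0],[0,0,0],[0,0,0],[0,0,0]], rot=[[0,0,0],[0,0,0],[0,0,0],[0,0,0],[0,0,0]])

```text
time_s: 6.0
tool_pos: [562.7, -50.2, 90.3]
tcp_rot: [3.14, 0.0, 1.571]
wrist_force: [0.3, 0.7, 4.6]
opening: 50.9
grip_force: 61.9
```

```bash
python3 - <<'E'
from h import *
from workcell import arm,cams
F=cams.grab_frame("side");s=arm.read_state();p=s["tool_pos"]
x0,y0=200,110
c=cv2.resize(cv2.cvtColor(F["frame"],cv2.COLOR_RGB2BGR)[y0:y0+100,x0:x0+120],None,fx=6,fy=6,interpolation=2)
cv2.imwrite("pics/g3.png",c);print(p,s["opening"],s["grip_force"])
E
```

```text
[562.68235208 -50.18059583  90.28300996] 50.88816138812071 61.94403290748596
```

View pics/g3.png

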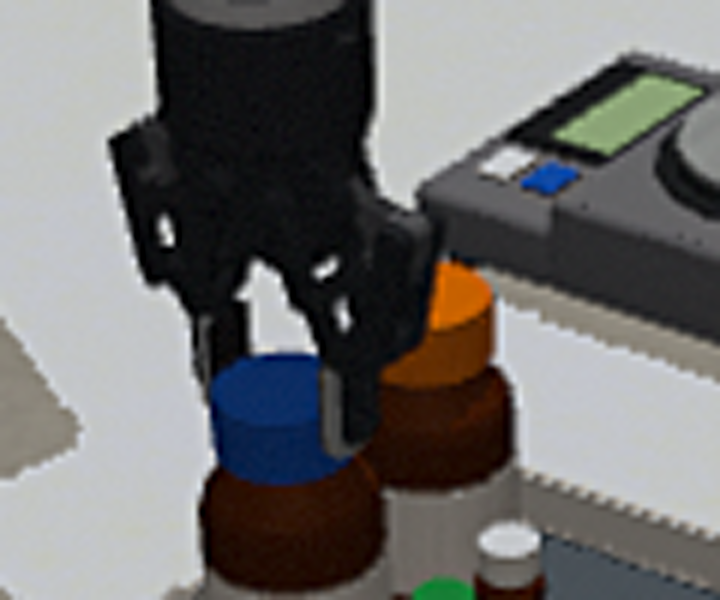

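The blue cap is gripped: opening 51 mm, force 62 N, fingertips just at the lower edge of the cap. I'll lift.

>>> jog_arm(gripper=[0,0,0,0,0,0], slide=[[0,0,-0.2],[0,0,-0.4],[0,0,-0.6],[0,0,-0.7],[0,0,-0.6],[0,0,0]], rot=[[0,0,0],[0,0,0],[0,0,0],[0,0,0],[0,0,0],[0,0,0]])

```text
time_s: 6.8
tool_pos: [563.0, -50.2, 166.5]
tcp_rot: [3.138, 0.001, 1.571]
wrist_force: [0.3, -0.2, -4.1]
opening: 50.9
grip_force: 63.4
```

>>> jog_arm(gripper=[0,0,0,0,0,0,0,0,0,0], slide=[[-0.4,0,0],[-0.8,0,0],[-1,0,0],[-1,-0.1,0],[-1,-0.1,0],[-1,-0.1,0],[-1,-0.1,0],[-1,-0.1,0],[-1,-0.1,0],[-0.7,-0.1,0]], rot=[[0,0,0],[0,0,0],[0,0,0],[0,0,0],[0,0,0],[0,0,0],[0,0,0],[0,0,0],[0,0,0],[0,0,0]])

```text
time_s: 8.05
tool_pos: [540.3, -318.7, 163.4]
tcp_rot: [-3.14, -0.001, 1.57]
wrist_force: [0.3, 0.1, -3.3]
opening: 51.0
grip_force: 63.3
```

>>> jog_arm(gripper=[0,0,0,0], slide=[[-0.3,-0.1,0],[-0.1,0,0],[0,0,0],[0,0,0]], rot=[[0,0,0],[0,0,0],[0,0,0],[0,0,0]])

```text
time_s: 8.55
tool_pos: [538.4, -328.4, 164.4]
tcp_rot: [3.142, -0.0, 1.572]
wrist_force: [0.9, -0.7, -3.9]
opening: 51.0
grip_force: 63.3
```

>>> jog_arm(gripper=[0,0,0,0,0,0,0], slide=[[0,0,0.4],[0,0,0.7],[0,0,0.7],[0,0,0.3],[0,0,0.2],[0,0,0.1],[0,0,0]], rot=[[0,0,0],[0,0,0],[0,0,0],[0,0,0],[0,0,0],[0,0,0],[0,0,0]])

```text
time_s: 9.43
tool_pos: [538.3, -329.2, 92.7]
tcp_rot: [3.141, 0.0, 1.571]
wrist_force: [0.4, 0.6, -3.5]
opening: 50.9
grip_force: 63.3
```

```bash
python3 - <<'E'
from h import *
from workcell import arm,cams
F=cams.grab_frame("side");s=arm.read_state();p=s["tool_pos"]
x0,y0=60,140
c=cv2.resize(cv2.cvtColor(F["frame"],cv2.COLOR_RGB2BGR)[y0:y0+190,x0:x0+180],None,fx=3,fy=3,interpolation=2)
cv2.imwrite("pics/g4.png",c);print(p,s["opening"],s["grip_force"],s["wrist_force"])
E
```

```text
[ 538.33936045 -329.22801528   92.81992495] 50.88021126345857 63.25381636619568 [-0.17407565 -0.53726019 -3.26142566]
```

View pics/g4.png

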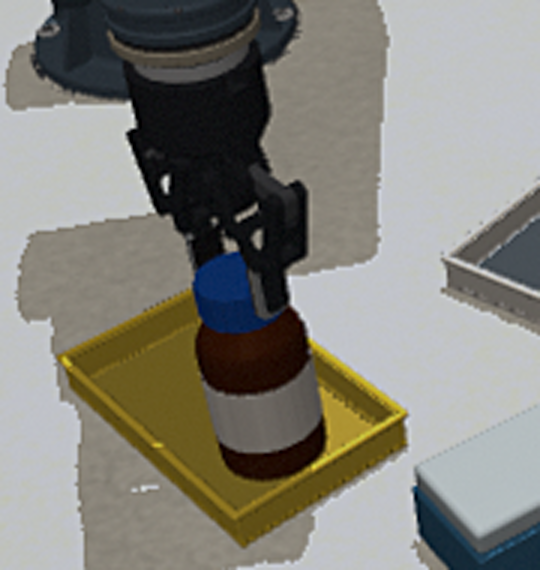

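The bottle is over the tray floor and nearly upright. I'll settle it and release.

>>> jog_arm(gripper=[0,0,0,0.4,0.7,0.7,0.7], slide=[[0,0,0.07],[0,0,0.03],[0,0,0],[0,0,0],[0,0,0],[0,0,0],[0,0,0]], rot=[[0,0,0],[0,0,0],[0,0,0],[0,0,0],[0,0,0],[0,0,0],[0,0,0]])

```text
time_s: 10.35
tool_pos: [538.1, -329.1, 89.3]
tcp_rot: [-3.141, -0.0, 1.571]
wrist_force: [0.6, 1.1, -0.5]
opening: 72.6
grip_force: 0.0
```

>>> jog_arm(gripper=[0.7,0.7,0.8,1,1], slide=[[0,0,-0.5],[0,0,-0.8],[0,0,-0.8],[0,0,-0.4],[0,0,0]], rot=[[0,0,0],[0,0,0],[0,0,0],[0,0,0],[0,0,0]])

```text
time_s: 10.98
tool_pos: [538.5, -329.3, 165.3]
tcp_rot: [3.14, 0.001, 1.571]
wrist_force: [-0.0, -0.2, -1.2]
opening: 85.2
grip_force: 0.0
```

>>> jog_arm(gripper=[1,1,1,1,1,1,1,1,1,1], slide=[[1,0,0],[1,0,0],[1,0,0],[1,0.1,0],[1,0.1,0],[1,0.1,0],[1,0.1,0],[1,0.1,0],[1,0.1,0],[1,0.1,0]], rot=[[0,0,0],[0,0,0],[0,0,0],[0,0,0],[0,0,0],[0,0,0],[0,0,0],[0,0,0],[0,0,0],[0,0,0]])

```text
time_s: 12.22
tool_pos: [558.5, -28.0, 163.4]
tcp_rot: [-3.14, -0.0, 1.571]
wrist_force: [0.7, -1.2, 0.4]
opening: 85.5
grip_force: 0.0
```

```bash
python3 - <<'E'
from h import *
from workcell import arm,cams
d=pickle.load(open("f0.pkl","rb"))
for n in("side","top"):
    f=cams.grab_frame(n)
    h=cv2.cvtColor(f["frame"],cv2.COLOR_RGB2HSV)
    def cent(fr,lo,hi):
        h=cv2.cvtColor(fr,cv2.COLOR_RGB2HSV);m=cv2.inRange(h,lo,hi)
        k,l,st,c=cv2.connectedComponentsWithStats(m)
        return [(c[i].round(1),st[i,4],st[i,:4].tolist()) for i in range(1,k) if st[i,4]>60]
    print(n,"blue",cent(f["frame"],(105,120,90),(125,255,255)));print("blue0",cent(d[n]["frame"],(105,120,90),(125,255,255)))
    if n=="top":
        for c,_,_ in cent(f["frame"],(105,120,90),(125,255,255)):print(ray(f,c,147).round(1))
E
```

```text
side blue [(array([139.2, 233.6]), np.int32(376), [126, 225, 28, 19]), (array([101.9, 392. ]), np.int32(3762), [17, 354, 142, 66])]
blue0 [(array([247.5, 174.8]), np.int32(237), [236, 169, 24, 13]), (array([101.7, 392. ]), np.int32(3744), [17, 354, 142, 66])]
top blue [(array([511.6, 156.3]), np.int32(821), [486, 127, 74, 51]), (array([529.5, 134.7]), np.int32(149), [516, 129, 29, 14]), (array([432. , 224.7]), np.int32(493), [420, 213, 25, 25]), (array([139.6, 292.5]), np.int32(95), [134, 289, 12, 8])]
blue0 [(array([517.5, 153.7]), np.int32(1069), [487, 127, 73, 51]), (array([296.5, 216.5]), np.int32(492), [284, 205, 26, 24]), (array([139.6, 292.5]), np.int32(94), [134, 289, 12, 8])]
[ 684.  -517.6  147. ]
[ 732.8 -564.8  147. ]
[ 539.1 -329.2  147. ]
[416.9 264.6 147. ]
```

Blue stands at (539.1, -329.2), as intended, and the top camera is accurate. Next is orange at (559, 33.3).

>>> jog_arm(gripper=[1,1,1,1,1,1,1,1], slide=[[1,0.05,0],[1,0,0],[0,0,0],[0,0,0.6],[0,0,0.7],[0,0,0.7],[0,0,0.5],[0,0,0]], rot=[[0,0,0],[0,0,0],[0,0,0],[0,0,0],[0,0,0],[0,0,0],[0,0,0],[0,0,0]])

```text
time_s: 13.32
tool_pos: [559.9, 30.3, 88.4]
tcp_rot: [-3.14, 0.0, 1.571]
wrist_force: [-0.3, 0.3, -0.8]
opening: 85.6
grip_force: 0.0
```

>>> jog_arm(gripper=[0.4,0.3,0.1,0,0,0], slide=[[0,0,0],[0,0,0],[0,0,0],[0,0,0],[0,0,0],[0,0,0]], rot=[[0,0,0],[0,0,0],[0,0,0],[0,0,0],[0,0,0],[0,0,0]])

```text
time_s: 14.08
tool_pos: [561.0, 30.9, 90.6]
tcp_rot: [3.14, 0.0, 1.571]
wrist_force: [-2.1, -0.2, 7.3]
opening: 51.2
grip_force: 62.0
```

>>> jog_arm(gripper=[0,0,0,0,0,0], slide=[[0,0,-0.2],[0,0,-0.4],[0,0,-0.6],[0,0,-0.7],[0,0,-0.6],[0,0,0]], rot=[[0,0,0],[0,0,0],[0,0,0],[0,0,0],[0,0,0],[0,0,0]])

```text
time_s: 14.82
tool_pos: [561.3, 30.9, 166.0]
tcp_rot: [3.139, 0.0, 1.571]
wrist_force: [-0.1, 0.1, -3.2]
opening: 51.2
grip_force: 63.2
```

>>> jog_arm(gripper=[0,0,0,0,0,0,0,0,0,0], slide=[[-0.3,-0.3,0],[-0.7,-0.5,0],[-0.9,-0.5,0],[-0.9,-0.5,0],[-0.9,-0.5,0],[-0.9,-0.5,0],[-0.9,-0.5,0],[-0.9,-0.5,0],[-0.9,-0.3,0],[-0.9,-0.1,0]], rot=[[0,0,0],[0,0,0],[0,0,0],[0,0,0],[0,0,0],[0,0,0],[0,0,0],[0,0,0],[0,0,0],[0,0,0]])

```text
time_s: 16.08
tool_pos: [432.9, -215.9, 163.6]
tcp_rot: [-3.14, -0.001, 1.571]
wrist_force: [-0.2, 0.8, -3.0]
opening: 50.7
grip_force: 63.4
```

>>> jog_arm(gripper=[0,0,0,0,0,0,0], slide=[[-0.9,0,0],[-0.9,0,0],[-0.8,0,0],[-0.5,0,0],[-0.2,0,0],[0,0,0],[0,0,0]], rot=[[0,0,0],[0,0,0],[0,0,0],[0,0,0],[0,0,0],[0,0,0],[0,0,0]])

```text
time_s: 16.95
tool_pos: [434.7, -313.5, 164.4]
tcp_rot: [-3.141, -0.0, 1.572]
wrist_force: [0.5, -0.4, -3.4]
opening: 50.8
grip_force: 63.4
```

>>> jog_arm(gripper=[0,0,0,0,0,0,0,0], slide=[[-0.15,0,0.3],[0,0,0.7],[0,0,0.7],[0,0,0.4],[0,0,0.2],[0,0,0.1],[0,0,0.08],[0,0,0]], rot=[[0,0,0],[0,0,0],[0,0,0],[0,0,0],[0,0,0],[0,0,0],[0,0,0],[0,0,0]])

```text
time_s: 17.95
tool_pos: [435.0, -319.0, 90.6]
tcp_rot: [3.141, 0.001, 1.571]
wrist_force: [-0.9, -0.7, -0.3]
opening: 51.0
grip_force: 63.7
```

>>> jog_arm(gripper=[0.4,0.7,0.7,0.7,0.7], slide=[[0,0,0],[0,0,0],[0,0,0],[0,0,0],[0,0,0]], rot=[[0,0,0],[0,0,0],[0,0,0],[0,0,0],[0,0,0]])

```text
time_s: 18.58
tool_pos: [434.6, -318.6, 90.0]
tcp_rot: [3.142, -0.0, 1.571]
wrist_force: [-0.1, -0.5, -0.5]
opening: 72.4
grip_force: 0.0
```

>>> jog_arm(gripper=[0.7,0.7,0.7,0.7,0.7,0.7], slide=[[0,0,-0.5],[0,0,-0.8],[0,0,-0.8],[0,0,-0.4],[0,0,0],[0,0,0]], rot=[[0,0,0],[0,0,0],[0,0,0],[0,0,0],[0,0,0],[0,0,0]])

```text
time_s: 19.32
tool_pos: [434.3, -318.4, 164.3]
tcp_rot: [-3.141, -0.001, 1.571]
wrist_force: [-0.4, -0.1, -1.7]
opening: 72.5
grip_force: 0.0
```

>>> jog_arm(gripper=[0.7,0.7,0.7,0.7,0.7,0.7,0.7,0.7,0.7,0.7], slide=[[1,0.6,0],[1,0.6,0],[1,0.6,0],[1,0.6,0],[1,0.6,0],[1,0.6,0],[1,0.6,0],[1,0.6,0],[1,0.6,0],[0.7,0.6,0]], rot=[[0,0,0],[0,0,0],[0,0,0],[0,0,0],[0,0,0],[0,0,0],[0,0,0],[0,0,0],[0,0,0],[0,0,0]])

```text
time_s: 20.58
tool_pos: [614.6, -26.2, 163.9]
tcp_rot: [-3.14, -0.0, 1.572]
wrist_force: [-0.7, 0.9, -0.8]
opening: 72.3
grip_force: 0.0
```

>>> jog_arm(gripper=[0.5,0.5,0.5,0.5], slide=[[0,0,0.7],[0,0,1],[0,0,0.8],[0,0,0]], rot=[[0,0,0],[0,0,0],[0,0,0],[0,0,0]])

```text
time_s: 21.08
tool_pos: [613.0, -27.4, 87.6]
tcp_rot: [-3.137, -0.001, 1.571]
wrist_force: [1.2, 0.1, -0.0]
opening: 64.2
grip_force: 0.0
```

```bash
python3 - <<'E'
from h import *
from workcell import arm,cams
F=cams.grab_frame("side");T=cams.grab_frame("top");s=arm.read_state();p=s["tool_pos"]
c=cv2.resize(cv2.cvtColor(F["frame"],cv2.COLOR_RGB2BGR)[140:330,60:340],None,fx=2.8,fy=2.8,interpolation=2)
cv2.imwrite("pics/g5.png",c);print(p,s["opening"],s["time_s"])
for n,lo,hi in(("blue",(105,120,90),(125,255,255)),("or",(8,150,90),(18,255,255))):
    m=cv2.inRange(cv2.cvtColor(T["frame"],cv2.COLOR_RGB2HSV),lo,hi);k,l,st,ct=cv2.connectedComponentsWithStats(m)
    for i in range(1,k):
        if 300<st[i,4]<700: print(n,ray(T,ct[i],147).round(1),st[i])
E
```

```text
[614.68486482 -27.60877463  90.24332797] 64.0638316327931 21.175
blue [ 691.3 -495.1  147. ] [486 127  37  48 538]
blue [ 539.1 -329.1  147. ] [419 213  26  25 495]
or [ 432.8 -314.8  147. ] [417 264  28  28 575]
```

View pics/g5.png

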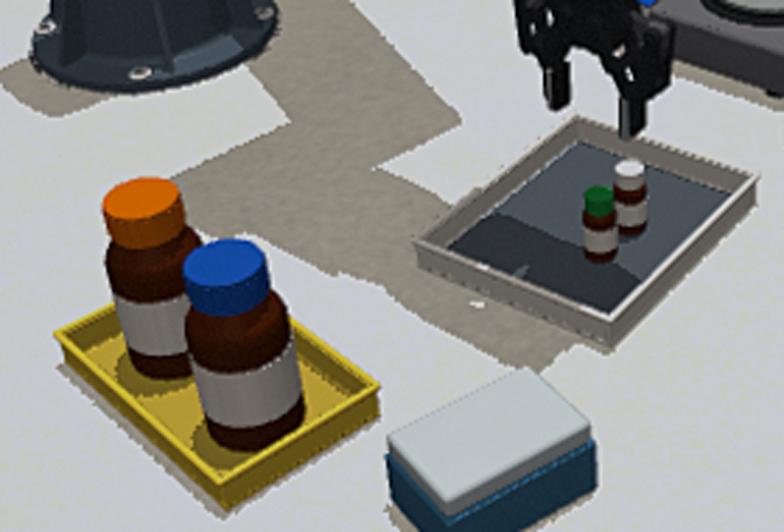

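Both bottles stand in the yellow tray: blue at (539,-329), orange at (433,-315). The vials are clear, with green at crop (598,200). I'll go down on the green cap.

>>> jog_arm(gripper=[0.5,0.5,0.5,0.5,0.5,0.5], slide=[[-0.04,0,0.5],[0,0,0.7],[0,0,0.6],[0,0,0.4],[0,0,0.1],[0,0,0]], rot=[[0,0,0],[0,0,0],[0,0,0],[0,0,0],[0,0,0],[0,0,0]])

```text
time_s: 21.92
tool_pos: [614.8, -28.8, 21.2]
tcp_rot: [3.141, 0.0, 1.571]
wrist_force: [0.1, -0.9, 0.5]
opening: 63.7
grip_force: 0.0
```

>>> jog_arm(gripper=[0.1,-0.1,-0.3,-0.5,-0.6,-0.6,-0.6], slide=[[0,0,0],[0,0,0],[0,0,0],[0,0,0],[0,0,0],[0,0,0],[0,0,0]], rot=[[0,0,0],[0,0,0],[0,0,0],[0,0,0],[0,0,0],[0,0,0],[0,0,0]])

```text
time_s: 22.8
tool_pos: [614.9, -28.8, 21.4]
tcp_rot: [3.141, 0.0, 1.571]
wrist_force: [-0.2, -0.3, 5.0]
opening: 20.4
grip_force: 58.6
```

```bash
python3 - <<'E'
from h import *
from workcell import arm,cams
F=cams.grab_frame("side");s=arm.read_state();p=s["tool_pos"]
c=cv2.resize(cv2.cvtColor(F["frame"],cv2.COLOR_RGB2BGR)[150:250,210:330],None,fx=6,fy=6,interpolation=2)
cv2.imwrite("pics/g6.png",c);print(p,s["opening"],s["grip_force"])
E
```

```text
[614.89139211 -28.84195086  21.41235996] 20.565020556817153 58.5870087146759
```

View pics/g6.png

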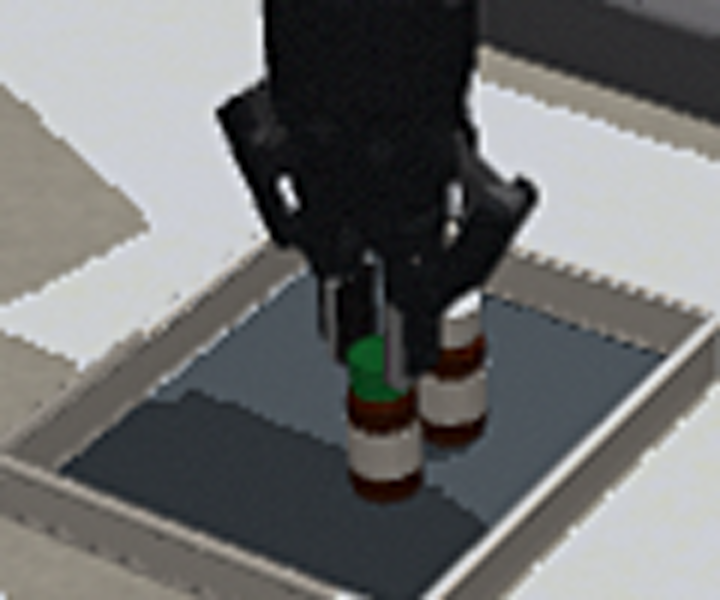

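Green is gripped, with the tips around its cap and clear of the white vial. I'll lift and carry it to the pan.

>>> jog_arm(gripper=[-0.6,-0.6,-0.6,-0.6,-0.6,-0.6,-0.6], slide=[[0,0,-0.2],[0,0,-0.5],[0,0,-0.8],[0,0,-0.9],[0,0,-0.8],[0,0,-0.3],[0,0,0]], rot=[[0,0,0],[0,0,0],[0,0,0],[0,0,0],[0,0,0],[0,0,0],[0,0,0]])

```text
time_s: 23.72
tool_pos: [614.7, -28.8, 126.4]
tcp_rot: [3.141, 0.0, 1.571]
wrist_force: [0.7, 1.0, -2.1]
opening: 20.2
grip_force: 58.7
```

>>> jog_arm(gripper=[-0.6,-0.6,-0.6,-0.6,-0.6,-0.6,-0.6,-0.6,-0.6,-0.6], slide=[[0.4,-0.1,0],[0.8,-0.3,0],[1,-0.3,0],[1,-0.3,0],[1,-0.3,0],[1,-0.3,0],[1,-0.3,0],[1,-0.3,0],[1,-0.3,0],[1,-0.3,0]], rot=[[0,0,0],[0,0,0],[0,0,0],[0,0,0],[0,0,0],[0,0,0],[0,0,0],[0,0,0],[0,0,0],[0,0,0]])

```text
time_s: 24.98
tool_pos: [529.2, 248.6, 125.0]
tcp_rot: [-3.14, 0.001, 1.571]
wrist_force: [0.3, -0.3, -1.0]
opening: 20.5
grip_force: 58.7
```

>>> jog_arm(gripper=[-0.6,-0.6,-0.6,-0.6,-0.6,-0.6,-0.6], slide=[[1,-0.2,0],[1,0,0],[0.9,0,0],[0.5,0,0],[0.2,0,0],[0,0,0],[0,0,0]], rot=[[0,0,0],[0,0,0],[0,0,0],[0,0,0],[0,0,0],[0,0,0],[0,0,0]])

```text
time_s: 25.85
tool_pos: [524.6, 354.5, 125.9]
tcp_rot: [-3.141, 0.0, 1.57]
wrist_force: [-0.2, 0.0, -1.0]
opening: 20.2
grip_force: 58.7
```

>>> jog_arm(gripper=[-0.6,-0.6,-0.6,-0.6,-0.6,-0.6], slide=[[0.03,0,0.4],[0,0,0.4],[0,0,0.2],[0,0,0.1],[0,0,0.06],[0,0,0]], rot=[[0,0,0],[0,0,0],[0,0,0],[0,0,0],[0,0,0],[0,0,0]])

```text
time_s: 26.6
tool_pos: [524.6, 356.1, 91.3]
tcp_rot: [3.141, -0.0, 1.571]
wrist_force: [-0.8, -0.6, -1.3]
opening: 20.5
grip_force: 58.7
```

```bash
python3 - <<'E'
from h import *
from workcell import arm,cams
F=cams.grab_frame("side");s=arm.read_state();p=s["tool_pos"]
c=cv2.resize(cv2.cvtColor(F["frame"],cv2.COLOR_RGB2BGR)[70:170,270:390],None,fx=6,fy=6,interpolation=2)
cv2.imwrite("pics/g7.png",c);print(p,s["opening"],s["grip_force"],s["wrist_force"])
E
```

```text
[524.60260328 356.1666115   91.4126238 ] 20.371640308106212 58.73068034648895 [-0.66896907  0.05126876 -0.50834411]
```

View pics/g7.png

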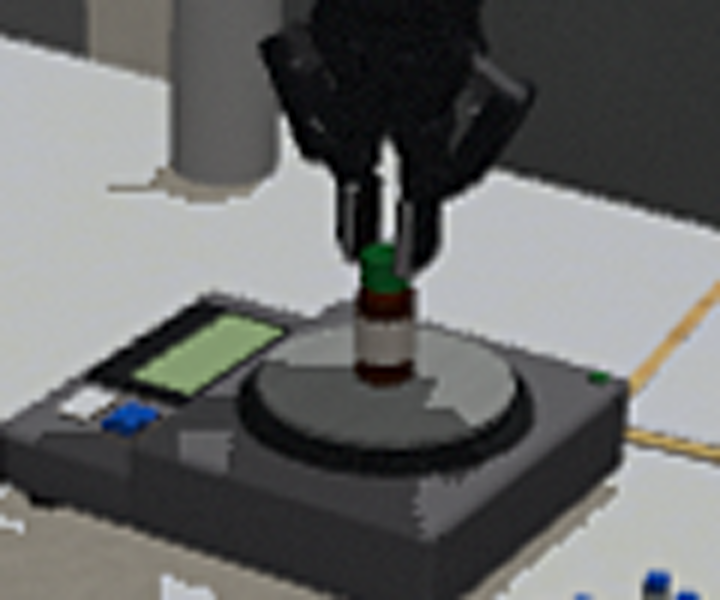

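The vial is over the pan centre: its base is at crop (384,377), the pan at (386,383). I'll lower the last 2 mm and release.

>>> jog_arm(gripper=[-0.6,-0.6,-0.6], slide=[[0,0,0.04],[0,0,0.03],[0,0,0]], rot=[[0,0,0],[0,0,0],[0,0,0]])

```text
time_s: 27.02
tool_pos: [524.6, 356.2, 89.5]
tcp_rot: [3.141, -0.0, 1.571]
wrist_force: [-0.1, 0.5, 3.6]
opening: 20.6
grip_force: 59.2
```

>>> jog_arm(gripper=[-0.3,0,0.3,0.3,0.3], slide=[[0,0,0],[0,0,0],[0,0,0],[0,0,0],[0,0,0]], rot=[[0,0,0],[0,0,0],[0,0,0],[0,0,0],[0,0,0]])

```text
time_s: 27.65
tool_pos: [524.5, 356.1, 89.1]
tcp_rot: [-3.142, 0.0, 1.571]
wrist_force: [-0.1, -0.2, -1.0]
opening: 55.9
grip_force: 0.0
```

>>> jog_arm(gripper=[0.3,0.3,0.3,0.3,0.7], slide=[[0,0,-0.3],[0,0,-0.7],[0,0,-0.8],[0,0,-0.7],[0,0,0]], rot=[[0,0,0],[0,0,0],[0,0,0],[0,0,0],[0,0,0]])

```text
time_s: 28.28
tool_pos: [525.3, 356.6, 166.1]
tcp_rot: [3.138, -0.002, 1.571]
wrist_force: [0.1, -0.0, -0.0]
opening: 71.8
grip_force: 0.0
```

>>> jog_arm(gripper=[0.7,0.7,0.7,0.7,0.7,0.7,0.7,0.7,0.7,0.7], slide=[[-1,-0.2,0],[-1,-0.2,0],[-1,-0.2,0],[-1,-0.2,0],[-1,-0.2,0],[-1,-0.2,0],[-1,-0.2,0],[-1,-0.2,0],[-1,-0.2,0],[-1,-0.2,0]], rot=[[0,0,0],[0,0,0],[0,0,0],[0,0,0],[0,0,0],[0,0,0],[0,0,0],[0,0,0],[0,0,0],[0,0,0]])

```text
time_s: 29.52
tool_pos: [463.9, 55.1, 163.4]
tcp_rot: [-3.141, 0.0, 1.571]
wrist_force: [0.4, -0.4, -0.0]
opening: 72.5
grip_force: 0.0
```

```bash
cat >chk.py <<'E'
from h import *
from workcell import arm,cams
T=cams.grab_frame("top");s=arm.read_state();print(s["tool_pos"].round(1),s["time_s"])
for n,lo,hi,zs,a0,a1 in(("blue",(105,120,90),(125,255,255),147,300,700),("or",(8,150,90),(18,255,255),147,300,700),("green",(50,100,60),(75,255,255),133,30,150)):
    m=cv2.inRange(cv2.cvtColor(T["frame"],cv2.COLOR_RGB2HSV),lo,hi);k,l,st,ct=cv2.connectedComponentsWithStats(m)
    for i in range(1,k):
        if a0<st[i,4]<a1: print(n,ray(T,ct[i],zs).round(1),st[i])
E
python3 chk.py
```

```text
[463.2  52.8 163.3] 29.575
blue [ 539.2 -329.3  147. ] [420 213  25  25 490]
or [ 432.9 -315.2  147. ] [417 264  28  28 568]
green [524.3 355.1 133. ] [ 96 235  11  12 101]
```

>>> jog_arm(gripper=[0.7,0.7,0.7,0.7,0.7,0.7,0.7,0.7,0.7,0.7], slide=[[-1,-0.2,0],[-1,-0.2,0],[-1,-0.2,0],[-1,-0.2,0],[-1,-0.2,0],[-1,0,0],[-1,0,0],[-1,0,0],[-1,0,0],[-1,0,0]], rot=[[0,0,0],[0,0,0],[0,0,0],[0,0,0],[0,0,0],[0,0,0],[0,0,0],[0,0,0],[0,0,0],[0,0,0]])

```text
time_s: 30.82
tool_pos: [434.2, -244.7, 163.4]
tcp_rot: [-3.141, -0.001, 1.571]
wrist_force: [0.9, 0.5, 0.3]
opening: 72.8
grip_force: 0.0
```

>>> jog_arm(gripper=[0.7,0.7,0.7,0.7], slide=[[-1,0,0],[-1,0,0],[-0.4,0,0],[0,0,0]], rot=[[0,0,0],[0,0,0],[0,0,0],[0,0,0]])

```text
time_s: 31.32
tool_pos: [434.4, -315.7, 163.5]
tcp_rot: [-3.141, -0.001, 1.57]
wrist_force: [-0.2, 0.6, -1.1]
opening: 72.5
grip_force: 0.0
```

Green stands at the pan centre and both bottles are untouched. I'll grip orange again.

>>> jog_arm(gripper=[0.7,0.7,0.7,0.7,0.7], slide=[[0,0,0.6],[0,0,0.7],[0,0,0.7],[0,0,0.45],[0,0,0]], rot=[[0,0,0],[0,0,0],[0,0,0],[0,0,0],[0,0,0]])

```text
time_s: 31.95
tool_pos: [434.4, -315.1, 90.0]
tcp_rot: [-3.14, -0.001, 1.572]
wrist_force: [-0.2, 0.4, 0.0]
opening: 72.6
grip_force: 0.0
```

>>> jog_arm(gripper=[0.4,0.3,0.1,0,0], slide=[[0,0,0],[0,0,0],[0,0,0],[0,0,0],[0,0,0]], rot=[[0,0,0],[0,0,0],[0,0,0],[0,0,0],[0,0,0]])

```text
time_s: 32.58
tool_pos: [434.9, -316.3, 91.7]
tcp_rot: [3.141, 0.001, 1.571]
wrist_force: [-1.9, 0.7, 6.7]
opening: 50.9
grip_force: 61.9
```

>>> jog_arm(gripper=[0,0,0,0,0,0], slide=[[0,0,-0.2],[0,0,-0.4],[0,0,-0.6],[0,0,-0.7],[0,0,-0.6],[0,0,0]], rot=[[0,0,0],[0,0,0],[0,0,0],[0,0,0],[0,0,0],[0,0,0]])

```text
time_s: 33.33
tool_pos: [435.2, -316.4, 167.1]
tcp_rot: [3.139, 0.002, 1.571]
wrist_force: [-0.6, 0.5, -3.6]
opening: 50.6
grip_force: 63.2
```

>>> jog_arm(gripper=[0,0,0,0,0,0,0,0,0,0], slide=[[0.4,0,0],[0.8,0,0],[1,0,0],[1,0.4,0],[1,0.6,0],[1,0.6,0],[1,0.6,0],[1,0.6,0],[1,0.6,0],[1,0.4,0]], rot=[[0,0,0],[0,0,0],[0,0,0],[0,0,0],[0,0,0],[0,0,0],[0,0,0],[0,0,0],[0,0,0],[0,0,0]])

```text
time_s: 34.58
tool_pos: [548.1, -37.3, 165.0]
tcp_rot: [-3.14, -0.0, 1.572]
wrist_force: [-0.1, -0.2, -3.5]
opening: 51.1
grip_force: 63.3
```

>>> jog_arm(gripper=[0,0,0,0,0,0], slide=[[1,0.25,0],[0.8,0.1,0],[0.5,0,0],[0.2,0,0],[0,0,0],[0,0,0]], rot=[[0,0,0],[0,0,0],[0,0,0],[0,0,0],[0,0,0],[0,0,0]])

```text
time_s: 35.33
tool_pos: [559.0, 34.5, 165.6]
tcp_rot: [-3.142, 0.0, 1.57]
wrist_force: [-0.3, 0.5, -3.9]
opening: 50.8
grip_force: 63.3
```

>>> jog_arm(gripper=[0,0,0,0,0,0,0,0], slide=[[-0.07,0.04,0.3],[0,0,0.7],[0,0,0.7],[0,0,0.4],[0,0,0.2],[0,0,0.1],[0,0,0.08],[0,0,0]], rot=[[0,0,0],[0,0,0],[0,0,0],[0,0,0],[0,0,0],[0,0,0],[0,0,0],[0,0,0]])

```text
time_s: 36.33
tool_pos: [560.7, 33.0, 91.8]
tcp_rot: [3.14, 0.0, 1.571]
wrist_force: [-1.1, -0.3, -0.2]
opening: 50.5
grip_force: 63.6
```

>>> jog_arm(gripper=[0.4,0.7,0.7,0.7,0.7], slide=[[0,0,0],[0,0,0],[0,0,0],[0,0,0],[0,0,0]], rot=[[0,0,0],[0,0,0],[0,0,0],[0,0,0],[0,0,0]])

```text
time_s: 36.95
tool_pos: [560.3, 33.0, 91.2]
tcp_rot: [3.142, -0.0, 1.571]
wrist_force: [-0.1, 0.8, 0.6]
opening: 72.6
grip_force: 0.0
```

>>> jog_arm(gripper=[0.7,0.7,0.7,0.7,0.7,0.7], slide=[[0,0,-0.5],[0,0,-0.8],[0,0,-0.8],[0,0,-0.4],[0,0,0],[0,0,0]], rot=[[0,0,0],[0,0,0],[0,0,0],[0,0,0],[0,0,0],[0,0,0]])

```text
time_s: 37.7
tool_pos: [559.8, 33.0, 165.4]
tcp_rot: [-3.14, -0.0, 1.571]
wrist_force: [-0.4, -1.1, 1.1]
opening: 72.7
grip_force: 0.0
```

Now blue at (539,-329): dx -21, dy -362.

>>> jog_arm(gripper=[0.7,0.7,0.7,0.7,0.7,0.7,0.7,0.7,0.7,0.7], slide=[[-1,0,0],[-1,0,0],[-1,0,0],[-1,-0.1,0],[-1,-0.1,0],[-1,-0.1,0],[-1,-0.1,0],[-1,-0.1,0],[-1,-0.1,0],[-1,-0.1,0]], rot=[[0,0,0],[0,0,0],[0,0,0],[0,0,0],[0,0,0],[0,0,0],[0,0,0],[0,0,0],[0,0,0],[0,0,0]])

```text
time_s: 38.95
tool_pos: [538.8, -267.8, 165.1]
tcp_rot: [-3.14, -0.001, 1.571]
wrist_force: [-0.1, 0.0, -0.9]
opening: 72.5
grip_force: 0.0
```

>>> jog_arm(gripper=[0.7,0.7,0.7,0.7], slide=[[-1,0,0],[-1,0,0],[-0.1,0,0],[0,0,0]], rot=[[0,0,0],[0,0,0],[0,0,0],[0,0,0]])

```text
time_s: 39.45
tool_pos: [539.1, -329.4, 165.4]
tcp_rot: [-3.141, -0.001, 1.571]
wrist_force: [0.7, 0.7, 0.1]
opening: 72.6
grip_force: 0.0
```

```bash
python3 chk.py
```

```text
[ 539.2 -329.1  165.7] 39.5
blue [ 540.  -328.6  147. ] [420 213  24  24 443]
or [557.7  32.5 147. ] [243 208  27  25 514]
green [524.1 355.2 133. ] [ 96 236  11  11 101]
```

Orange is back within about 1.5 mm. I'll grip blue.

>>> jog_arm(gripper=[0.7,0.7,0.7,0.7,0.7], slide=[[0,0,0.6],[0,0,0.7],[0,0,0.7],[0,0,0.5],[0,0,0]], rot=[[0,0,0],[0,0,0],[0,0,0],[0,0,0],[0,0,0]])

```text
time_s: 40.12
tool_pos: [538.7, -329.2, 89.7]
tcp_rot: [-3.14, -0.001, 1.571]
wrist_force: [0.2, -0.5, 0.3]
opening: 72.7
grip_force: 0.0
```

>>> jog_arm(gripper=[0.4,0.3,0.1,0,0], slide=[[0,0,0],[0,0,0],[0,0,0],[0,0,0],[0,0,0]], rot=[[0,0,0],[0,0,0],[0,0,0],[0,0,0],[0,0,0]])

```text
time_s: 40.75
tool_pos: [540.0, -330.4, 92.5]
tcp_rot: [3.14, 0.001, 1.571]
wrist_force: [-0.9, 1.0, 5.3]
opening: 51.0
grip_force: 62.2
```

>>> jog_arm(gripper=[0,0,0,0,0,0], slide=[[0,0,-0.2],[0,0,-0.4],[0,0,-0.6],[0,0,-0.7],[0,0,-0.6],[0,0,0]], rot=[[0,0,0],[0,0,0],[0,0,0],[0,0,0],[0,0,0],[0,0,0]])

```text
time_s: 41.5
tool_pos: [540.0, -330.5, 168.1]
tcp_rot: [3.139, 0.002, 1.571]
wrist_force: [-0.0, -0.6, -4.8]
opening: 50.9
grip_force: 63.3
```

>>> jog_arm(gripper=[0,0,0,0,0,0,0,0,0,0], slide=[[0.4,0,0],[0.8,0,0],[1,0,0],[1,0.1,0],[1,0.1,0],[1,0.1,0],[1,0.1,0],[1,0.1,0],[1,0.1,0],[0.6,0.1,0]], rot=[[0,0,0],[0,0,0],[0,0,0],[0,0,0],[0,0,0],[0,0,0],[0,0,0],[0,0,0],[0,0,0],[0,0,0]])

```text
time_s: 42.75
tool_pos: [559.6, -63.5, 165.8]
tcp_rot: [-3.141, -0.0, 1.573]
wrist_force: [0.3, -0.4, -3.7]
opening: 50.9
grip_force: 63.2
```

>>> jog_arm(gripper=[0,0,0,0,0], slide=[[0.3,0,0],[0.1,0,0],[0,0,0],[0,0,0],[0,0,0]], rot=[[0,0,0],[0,0,0],[0,0,0],[0,0,0],[0,0,0]])

```text
time_s: 43.38
tool_pos: [560.3, -54.4, 166.2]
tcp_rot: [-3.142, 0.0, 1.57]
wrist_force: [-0.4, -0.3, -3.3]
opening: 50.5
grip_force: 63.2
```

>>> jog_arm(gripper=[0,0,0,0,0,0,0,0], slide=[[0.1,0.06,0.3],[0,0,0.7],[0,0,0.7],[0,0,0.4],[0,0,0.2],[0,0,0.1],[0,0,0.07],[0,0,0]], rot=[[0,0,0],[0,0,0],[0,0,0],[0,0,0],[0,0,0],[0,0,0],[0,0,0],[0,0,0]])

```text
time_s: 44.38
tool_pos: [562.5, -51.0, 92.6]
tcp_rot: [3.141, 0.0, 1.571]
wrist_force: [-0.2, -0.5, -1.8]
opening: 51.0
grip_force: 63.4
```

>>> jog_arm(gripper=[0.4,0.7,0.7,0.7,0.7], slide=[[0,0,0],[0,0,0],[0,0,0],[0,0,0],[0,0,0]], rot=[[0,0,0],[0,0,0],[0,0,0],[0,0,0],[0,0,0]])

```text
time_s: 45.0
tool_pos: [562.1, -51.0, 92.1]
tcp_rot: [3.142, -0.0, 1.571]
wrist_force: [0.6, -0.4, -0.3]
opening: 72.3
grip_force: 0.0
```

>>> jog_arm(gripper=[0.7,0.7,0.7,0.7,0.7,0.7], slide=[[0,0,-0.5],[0,0,-0.8],[0,0,-0.8],[0,0,-0.6],[0,0,0],[0,0,0]], rot=[[0,0,0],[0,0,0],[0,0,0],[0,0,0],[0,0,0],[0,0,0]])

```text
time_s: 45.75
tool_pos: [561.8, -50.9, 172.8]
tcp_rot: [-3.141, -0.0, 1.571]
wrist_force: [-0.1, -0.5, 0.8]
opening: 72.8
grip_force: 0.0
```

>>> jog_arm(gripper=[0.7,0.7,0.7,0.7,0.7,0.7,0.7,0.7,0.7], slide=[[-1,-0.3,0],[-1,-0.3,0],[-1,-0.3,0],[-1,-0.3,0],[-1,-0.3,0],[-1,-0.3,0],[-1,-0.3,0],[0,0,0],[0,0,0]], rot=[[0,0,0],[0,0,0],[0,0,0],[0,0,0],[0,0,0],[0,0,0],[0,0,0],[0,0,0],[0,0,0]])

```text
time_s: 46.88
tool_pos: [499.0, -260.5, 172.5]
tcp_rot: [-3.141, -0.001, 1.571]
wrist_force: [0.1, -0.5, -0.6]
opening: 72.7
grip_force: 0.0
```

```bash
cat >>chk.py <<'E'
F=cams.grab_frame("side")
cv2.imwrite("pics/end.png",cv2.cvtColor(F["frame"],cv2.COLOR_RGB2BGR))
E
python3 chk.py
```

```text
[ 499.1 -260.2  172.6] 46.925
blue [ 682.5 -497.2  147. ] [487 136  36  39 431]
blue [561.6 -51.2 147. ] [284 205  26  25 502]
or [557.6  32.5 147. ] [243 208  27  26 516]
green [524.2 355.1 133. ] [ 96 236  11  11 100]
```

View pics/end.png

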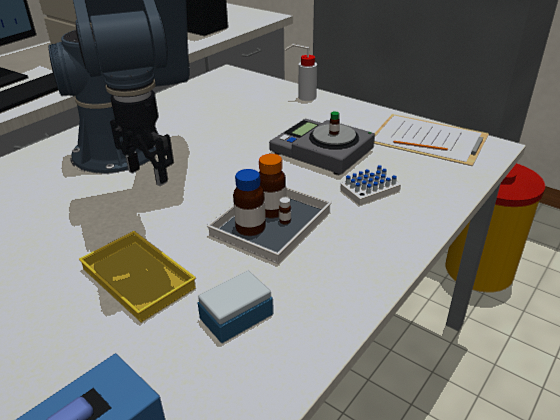

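Both bottles stand back in place at (247,175) and (270,160). Green is on the pan at (335,118), white is untouched at (285,203), and the arm is clear.

```bash
python3 -c "
from workcell import arm
print(arm.finish_job())"
```

```text
the job is handed in; nothing more can be done
None
```

I handed the job in at about 47 s: by the last camera check the green-capped vial stands in the middle of the balance pan, both bottles are back upright within about 1.5 mm of where they stood, and the white-capped vial, vial rack and tip box look unmoved. The hand-in returned no verdict.

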